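# Unbolt the grinder's wheel guard and hold it open for inspection

## Robot

A 6-joint arm with a two-finger parallel gripper is mounted at the origin on the work surface. World frame = base frame: x ahead of the robot, y to its left, z up, the work surface at z = 0. Lengths are in m, angles in rad, forces in N, time in s.
With the tool pointing down it reaches from about 0.35 to 0.975 m from the base axis. Payload 7.1 kg.
Tool frame: the origin (TCP) lies midway between the tips of the shut fingers; the grasp point (between the pads) lies 19 mm behind it; z points along the fingers, x is the direction in which the jaws open and shut, and the axes are right-handed (so a half turn about z gives the same grasp; the last joint's range is limited). The gripper opens to 88 mm and grips with 3 to 60 N. Pads are 20 mm wide; open, the fingers measure 115 mm over their backs; the gripper's body (75 mm by 178 mm) begins 61 mm behind the grasp point.
Start: joints at [1.202, 0.423, 1.63, -0, 1.089, -0.019], TCP at [0.214, 0.587, 0.223] pointing down, gripper open.
Joint ranges: [-3, 3], [-0.9, 2.11], [0.09, 2.58], [-1.31, 4.45], [0.11, 2.69], [-2.54, 2.54]. Speed limits (rad/s): [2.39, 2.39, 3.01, 3.14, 3.14, 3.14].

## Interface

Orientations are given as a unit quaternion [w, x, y, z].
In Python, from station import move_pose, movel, movej, command_gripper, wait, inverse_kinematics, read_camera, camera_info, MotionError, job_done, get_time, get_joint_pos, get_qvel, get_effort, get_tcp_pos, get_ee_rot, get_ft_force, get_ft_torque, get_grip_width gives the robot as it stands. Calls block until the motion is done:
- move_pose(position, orientation): joint-space move of the TCP to a pose.
- movel(position, frame=None, v=0.15, until_force=None): straight line of the TCP; frame=None keeps the orientation; v is the mean speed in m/s. With until_force (N) it stops when the force on the tool has changed by that much, and returns True; else False.
- movej(angles): joint-space move.
- command_gripper(opening): opening from 0.0 (shut) to 1.0 (fully open); the grip force is fixed at half the most; returns when the fingers have stopped.
- wait(seconds).
- inverse_kinematics(position, orientation): joint angles nearest the present ones, or None.
- read_camera(name): name is "side" or "top" or "wrist"; returns the picture (420x560x3 uint8, red, green, blue); there is no depth.
- camera_info(name): a dict with "intrinsics" (3x3 intrinsics, pixels), "dist" ([k1, k2, p1, p2, k3] as OpenCV has them; the pictures are not rectified), "T" (4x4, takes a point from camera to world coordinates); the wrist camera has in their place "tool_from_camera" (4x4, takes a point from camera to tool coordinates, whose origin is the TCP and whose axes are the tool frame's). Camera axes: x right, y up, looking along -z (the intrinsics and any distortion apply to the point x, -y, -z); pixel columns grow to the right and rows downward; lengths in m; the calibration is good to about 2 mm. A picture is of the moment at which its call begins: read the wrist's pose just before it. camera_info takes no time and is no camera call.
A pose or a line that the arm cannot do raises MotionError and nothing moves.
- job_done(): hands the job in, once; it reports no verdict.
Readings, each from a call of its own:
- get_time(): time.
- get_joint_pos(): joint angles.
- get_qvel(): joint speeds.
- get_effort(): joint torques, N m.
- get_tcp_pos(): TCP position.
- get_ee_rot(): TCP orientation.
- get_ft_force(): force on the tool from outside, world axes, zero at the start.
- get_ft_torque(): the same for the moment, N m.
- get_grip_width(): opening from 0.0 (shut) to 1.0 (fully open).
Only numpy, scipy, OpenCV 4.12 (cv2) and the standard library are available. Lean on these libraries where they do the work, as an engineer would, in place of code of your own. Each camera call takes 0.05 s, during which the arm holds its last target. There are 200 camera calls.

## Task

The blue drill-bit grinder's wheel has to be inspected: turn the red lock knob clockwise a full quarter turn to its stop, so that the brass bolt slides clear of the yellow guard, then lift the guard by its handle bar and hold it open at 50 degrees from closed (as steep as the yellow pointer rod beside its hinge). The guard falls shut if let go, so finish while still gripping it there, keeping it still and leaving the knob unlocked; leave the bottle, tin, wrench and metal block undisturbed.

Things in the scene. Friction and masses are not known exactly. Their poses are not given: they have to be found in the camera images.
- grinder: Blue grinder, fixed. Origin: centre of the wheel housing underside; x from handle side to hinge side, y to the lock box, z up. Housing 220 (x) x 190 (y) x 112 mm high under the guard; lock box 170 x 120 x 140 mm high on its +y side (centre x -25, y 155); dark motor out to y -170. Yellow pointer rod beside the hinge (y -89.5), 110 mm long, 50 degrees above level: the guard at 50 degrees is in line with it.
- knob_grip (a point): On the vertical axis of the red lock knob, grinder x -40, y 155, 177 mm above the bench. The knob is an upright bar 46 long, 14 thick, 32 mm high (top 7 mm above this point, foot 25 mm below on a disc of 24 mm radius). The point turns with it: x along the bar, y across the 14 mm. The lock box top is 37 mm below this point.
- knob (a joint): Angle of the red knob, rad: grows as it turns clockwise seen from above, 0 locked (bar along the grinder's x), 1.571 the stop at unlocked. Starts between 0 and 0.2. Light friction, 0.04 N m; it stays where it is left.
- bolt (a joint): Travel of the brass bolt in m (22 mm wide, 10 mm thick), driven by the knob at 18 mm per rad: it withdraws into the lock box as the value grows. At 0 it reaches 20 mm over the guard's edge and blocks the guard down; above 0.020 it is clear; about 0.028 fully withdrawn.
- guard_bar (a point): Middle of the guard handle: a dark round bar, 12 mm diameter, along grinder y, 110 mm between its two 12 mm side arms, 255 mm from the hinge axis and level with it when closed (117 mm above the bench). The guard front edge and housing begin 55 mm behind it; free space above and below. The bar can turn between gripping fingers.
- guard_hinge (a point): Middle of the guard's hinge axis, which is parallel to the grinder's y axis, at grinder x 90, y 0 mm, 117 mm above the bench (far side of the housing from the handle).
- guard (a joint): Opening angle of the yellow guard (flat plate 200 x 160 x 4 mm with a clear window, about 0.6 kg, freely hinged), rad: 0 closed and level, grows as the handle bar rises, stop at 1.4. 0.873 is 50 degrees. It falls shut from any angle; lifting it takes about 3 N upward at the bar, holding at 50 degrees a little less.
- oil_bottle: Blue plastic bottle with a brass cap, 68 mm diameter, 150 mm high, standing; origin at the centre of its underside. Bystander.
- red_tin: Red round tin, 80 mm diameter, 75 mm high, standing; origin at the centre of its underside. Bystander.
- wrench: Steel wrench lying flat on the bench, between the robot and the grinder and to the left; origin on its length. Bystander.
- stock: Loose aluminium block 50 x 50 x 20 mm lying on the bench; origin at the centre of its underside. Bystander.

How it is judged:
On the way, in this order (a step that is already met when the one before it is completed fails the run):
1. the knob is turned to unlocked and the bolt is clear while the guard is still closed (value of joint knob above 1.25 rad and value of joint bolt above 0.021 m and value of joint guard below 0.05 rad), for 0.2 s.
2. the guard is lifted by the fingers to 50 degrees, within 5 (value of joint guard between 0.785 and 0.96 rad and contact force between the fingers and guard above 0.5 N), for 0.3 s.
At the end, for the whole second after the job is handed in: The program ends holding: the guard stands at 45 to 55 degrees (0.785 to 0.96 rad), still (under 0.1 rad/s), held by the gripper's fingers (over 0.5 N) and by nothing else; the knob is past 1.25 rad and the bolt clear (over 21 mm); each bystander is within 30 mm of where it stood (all of step 2 and velocity of joint guard between -0.1 and 0.1 rad/s and value of joint knob above 1.25 rad and value of joint bolt above 0.021 m and contact force between each of oil_bottle, red_tin, wrench, stock and guard below 0.1 N and not (distance of oil_bottle from where it was at the start of the episode above 0.03 m) and not (distance of red_tin from where it was at the start of the episode above 0.03 m) and not (distance of wrench from where it was at the start of the episode above 0.03 m) and not (distance of stock from where it was at the start of the episode above 0.03 m)); the arm keeps its last pose, push and grip.
It fails at once if a bystander is moved by more than 30 mm or knocked over (distance of any of oil_bottle, red_tin, wrench, stock from where it was at the start of the episode above 0.03 m or angle between any of oil_bottle, red_tin's own z axis and vertical above 0.5 rad).
It also fails if it takes over 51 s, if anything falls off the work surface, if the arm or the gripper's body presses on something with over 40 N, if the wrist force passes 120 N, or if a joint passes its speed limit or range.

## Working session

There is one attempt and no reset: what is moved stays moved. The work goes in short steps, each a Python script; the robot and the scene stay as the last script left them, time stands still between calls to the robot, and variables do not carry over. Pictures are saved under pics/ and viewed, on a budget of 10 in all, crops included, one or two more only if the job needs it, and the job is handed in when it is done.

```bash
mkdir -p pics; ls
python3 - <<'E'
from station import *
import cv2,numpy as np
np.set_printoptions(precision=4,suppress=True)
for n in("top","side"):
    im=read_camera(n); cv2.imwrite(f"pics/{n}0.png",im[:,:,::-1]); c=camera_info(n); print(n,c)
print(camera_info("wrist"),get_tcp_pos(),get_ee_rot(),get_time())
E
```

```text
pics
top {'intrinsics': array([[448.7672,   0.    , 277.7658],
       [  0.    , 448.7672, 205.9087],
       [  0.    ,   0.    ,   1.    ]]), 'dist': array([-0.1409,  0.    ,  0.    ,  0.    ,  0.    ]), 'T': array([[-0.0171,  0.9778, -0.209 ,  0.3092],
       [-0.9998, -0.0159,  0.0074,  0.0153],
       [ 0.0039,  0.2091,  0.9779,  1.1709],
       [ 0.    ,  0.    ,  0.    ,  1.    ]])}
side {'intrinsics': array([[438.478 ,   0.    , 282.5817],
       [  0.    , 438.478 , 207.5172],
       [  0.    ,   0.    ,   1.    ]]), 'dist': array([-0.0327,  0.    ,  0.    ,  0.    ,  0.    ]), 'T': array([[ 0.968 ,  0.1352, -0.2116,  0.3212],
       [-0.2511,  0.5067, -0.8248, -0.7384],
       [-0.0043,  0.8515,  0.5244,  0.6189],
       [ 0.    ,  0.    ,  0.    ,  1.    ]])}
{'intrinsics': array([[340.5634,   0.    , 280.7625],
       [  0.    , 340.5634, 205.1759],
       [  0.    ,   0.    ,   1.    ]]), 'dist': array([-0.058,  0.   ,  0.   ,  0.   ,  0.   ]), 'tool_from_camera': array([[ 1.    , -0.0007,  0.0007, -0.0001],
       [-0.0005, -0.9633, -0.2684, -0.0735],
       [ 0.0009,  0.2684, -0.9633, -0.1634],
       [ 0.    ,  0.    ,  0.    ,  1.    ]])} [0.214  0.5867 0.222 ] [ 0.0004  0.8194  0.5733 -0.0006] 0.1
```

View pics/top0.png

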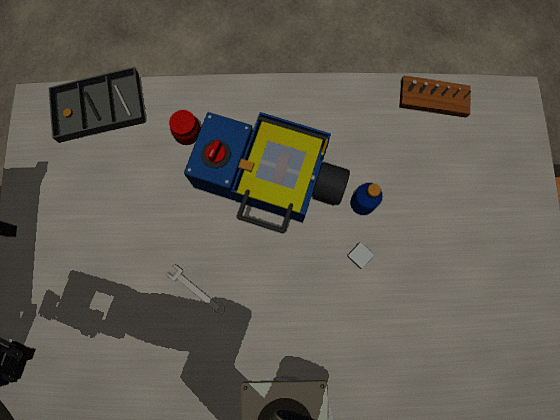

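View pics/side0.png

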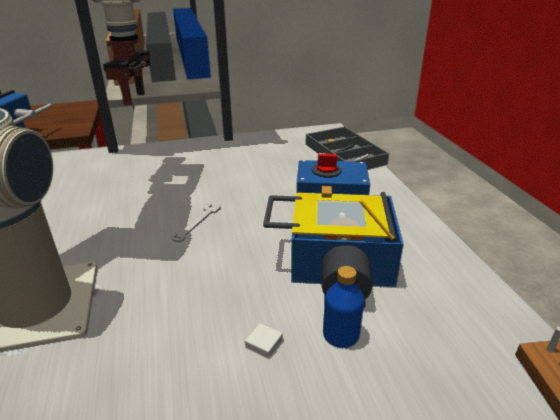

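Top view: the knob is at about (216,153), the handle bar spans (238,218)-(287,231), and the lock box and guard are visible. I'll zoom in for accurate landmarks.

Run:
```python
import cv2
a=cv2.imread("pics/top0.png")[95:245,170:360]; cv2.imwrite("pics/topc.png",cv2.resize(a,None,fx=4,fy=4,interpolation=cv2.INTER_CUBIC))
```

```text
(no output)
```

View pics/topc.png

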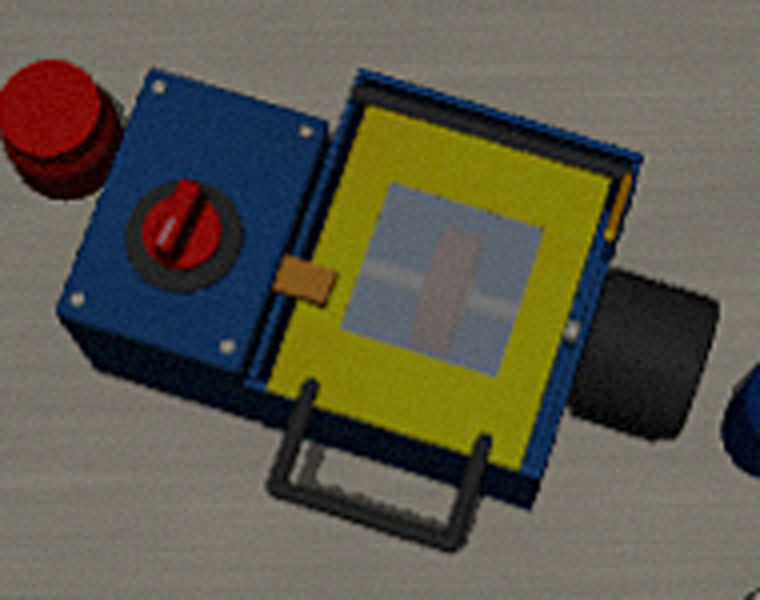

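```bash
cat > h.py <<'E'
from station import *
import cv2,numpy as np
from scipy.spatial.transform import Rotation as R
from scipy.optimize import least_squares
np.set_printoptions(precision=4,suppress=True)
def proj(P,c):
    T=np.linalg.inv(c["T"]); p=(T[:3,:3]@np.atleast_2d(P).T).T+T[:3,3]; p=p*[1,-1,-1]
    return cv2.projectPoints(p,np.zeros(3),np.zeros(3),c["intrinsics"],c["dist"])[0][:,0]
def g2w(P,g):
    P=np.atleast_2d(P).astype(float)/1000
    return R.from_euler('z',g[2]).apply(P)+[g[0],g[1],0]
def down(ang): # tool pointing down, tool x at world angle ang
    x=np.array([np.cos(ang),np.sin(ang),0]);z=np.array([0,0,-1.]);y=np.cross(z,x)
    return R.from_matrix(np.c_[x,y,z])
def q(r): a=r.as_quat(); return [a[3],a[0],a[1],a[2]]
E
python3 - <<'E'
from h import *
L=[((60,215,140),(152,70)),((60,95,140),(328,122)),((-110,215,140),(60,312)),((-110,95,140),(246,378)),((-40,155,152),(180,234)),
((-165,61,117),(282,489)),((-165,-61,117),(455,543)),((-110,80,119),(266,390)),((-110,-80,119),(520,470))]
S=[((-165,61,117),(271,199)),((-165,-61,117),(267,226))]
P=np.array([l[0] for l in L]);U=np.array([l[1] for l in L])/4-.375+[170,95]
t,s=camera_info("top"),camera_info("side")
f=least_squares(lambda g:(proj(g2w(P,g),t)-U).ravel(),[.8,.1,-.26],loss='soft_l1')
print(f.x);print((proj(g2w(P,f.x),t)-U))
for a,b in S+[((-40,155,184),(327,155))]: print(proj(g2w(a,f.x),s),b)
g=f.x;np.save("g.npy",g)
k=g2w((-40,155,177),g)[0];b=g2w((-165,0,117),g)[0];print("knob",k,"bar",b, np.hypot(*k[:2]),np.hypot(*b[:2]))
for lab,p,angs in(("knob",k,g[2]+np.pi/2-np.array([0,.1,.785,1.571])),("bar",b,[g[2]])):
  for off in (0,np.pi,-np.pi):
    print(lab,off,[inverse_kinematics(p+[0,0,-.017],q(down(a+off))) for a in angs])
E
```

```text
[ 0.6474 -0.005  -0.3242]
[[-0.8102 -0.8675]
 [ 0.945  -0.4724]
 [-1.6895  1.3229]
 [-1.1144 -0.569 ]
 [ 0.744  -0.1761]
 [-3.1596 -0.5225]
 [ 2.271   1.2897]
 [ 0.6159  0.3967]
 [ 0.4942  0.098 ]]
[[270.9338 196.2247]] (271, 199)
[[265.3867 226.177 ]] (267, 226)
[[326.757  153.4679]] (327, 155)
knob [0.6589 0.1546 0.177 ] bar [0.491  0.0475 0.117 ] 0.6767973164340298 0.49332688631691696
knob 0 [array([ 0.2129,  0.5668,  1.5494, -0.    ,  1.0254, -1.0337]), array([ 0.2129,  0.5668,  1.5494, -0.    ,  1.0254, -0.9337]), array([ 0.2129,  0.5668,  1.5494, -0.    ,  1.0254, -0.2487]), array([ 0.2129,  0.5668,  1.5494, -0.    ,  1.0254,  0.5373])]
knob 3.141592653589793 [array([ 0.2129,  0.5668,  1.5494, -0.    ,  1.0254,  2.1079]), array([ 0.2129,  0.5668,  1.5494, -0.    ,  1.0254,  2.2079]), None, None]
knob -3.141592653589793 [array([ 0.2129,  0.5668,  1.5494, -0.    ,  1.0254,  2.1079]), array([ 0.2129,  0.5668,  1.5494, -0.    ,  1.0254,  2.2079]), None, None]
bar 0 [array([ 0.0724,  0.4247,  1.9976, -0.    ,  0.7193,  0.3966])]
bar 3.141592653589793 [None]
bar -3.141592653589793 [None]
```

Run:
```python
from h import *
L=[((60,215,140),(152,70)),((60,95,140),(328,122)),((-110,215,140),(60,312)),((-110,95,140),(246,378)),((-40,155,152),(180,234)),
((-165,55,117),(282,489)),((-165,-55,117),(455,543)),((-110,80,119),(266,390)),((-110,-80,119),(520,470))]
P=np.array([l[0] for l in L]);U=np.array([l[1] for l in L])/4-.375+[170,95]
t=camera_info("top")
f=least_squares(lambda g:(proj(g2w(P,g),t)-U).ravel(),[.65,0,-.32],loss='soft_l1')
g=f.x;print(g,f.cost);np.save("g.npy",g)
k=g2w((-40,155,177),g)[0];print(k)
r=down(g[2]+np.pi/2-.05)
move_pose(k+[0,0,.10],q(r))
p=get_tcp_pos();rot=get_ee_rot();im=read_camera("wrist");cv2.imwrite("pics/w1.png",im[:,:,::-1])
c=camera_info("wrist");T=np.eye(4);T[:3,:3]=R.from_quat(np.r_[rot[1:],rot[0]]).as_matrix();T[:3,3]=p
c["T"]=T@c["tool_from_camera"];np.save("wT.npy",c["T"])
for n,x in(("knobtop",(-40,155,184)),("end+x",(-17,155,184)),("end-x",(-63,155,184)),("c",(60,95,140)),("c",(-110,95,140)),("bar",(-165,55,117))):print(n,proj(g2w(x,g),c))
print(get_time())
```

```text
[ 0.6477 -0.0053 -0.3229] 4.35501135799212
[0.6589 0.1544 0.177 ]
knobtop [[280.0299 208.6171]]
end+x [[281.4308 236.1346]]
end-x [[278.5632 179.7921]]
c [[224.8254 295.5548]]
c [[206.6056 119.5919]]
bar [[161.8811  58.94  ]]
2.375
```

View pics/w1.png

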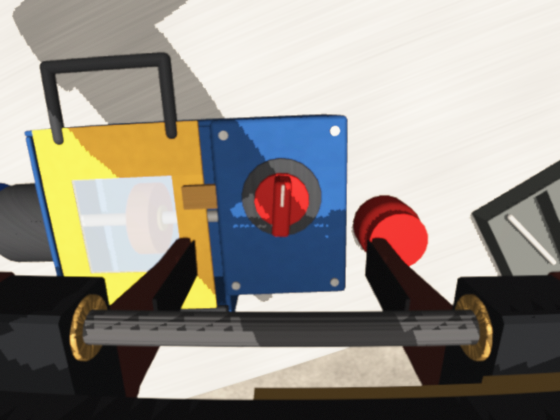

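The knob bar at (282,178)-(282,236) and handle corners at (165,57) and (43,66) match the predicted positions to within 2–3 px, about 1 mm. The knob angle is near 0.03. I'll grip and turn it now.

Run:
```python
from h import *
g=np.load("g.npy");k=g2w((-40,155,177),g)[0];t=k+[0,0,-.016]
a0=g[2]+np.pi/2-.03
move_pose(k+[0,0,.03],q(down(a0)))
print(movel(t,v=.06,until_force=8),get_tcp_pos())
command_gripper(0);print(get_grip_width()*88,get_ft_force(),get_ft_torque())
for a in (.4,.8,1.2,1.45,1.55):
    move_pose(t,q(down(g[2]+np.pi/2-a)));print(a,get_ft_force(),get_ft_torque(),get_joint_pos()[5],get_grip_width()*88)
wait(.3)
command_gripper(.5); movel(t+[0,0,.12],v=.15)
cv2.imwrite("pics/t2.png",cv2.resize(read_camera("top")[95:245,170:360,::-1],None,fx=4,fy=4))
cv2.imwrite("pics/w2.png",read_camera("wrist")[:,:,::-1]);print(get_time())
```

```text
False [0.6592 0.1544 0.1612]
13.540703348204993 [-0.3109  5.0535 -0.5775] [0.8245 0.0119 0.0084]
0.4 [ 1.3624  7.114  -1.4251] [ 1.1231 -0.2042 -0.057 ] -0.6350000179834907 13.913060294990483
0.8 [ 2.8376  7.85   -2.5414] [ 1.3293 -0.3763 -0.0372] -0.235038191236647 13.584975260881658
1.2 [ 5.3264  7.7651 -4.3361] [ 1.3487 -0.6523  0.0191] 0.16497178925715628 13.915401270992874
1.45 [ 6.5078  7.3395 -5.7487] [ 1.4284 -0.8575 -0.0072] 0.4151224901413054 13.84284989100465
1.55 [ 6.8565  8.2787 -6.6036] [ 1.2843 -0.9469 -0.0652] 0.5152499239562475 14.073581131574077
8.7833
```

View pics/w2.png

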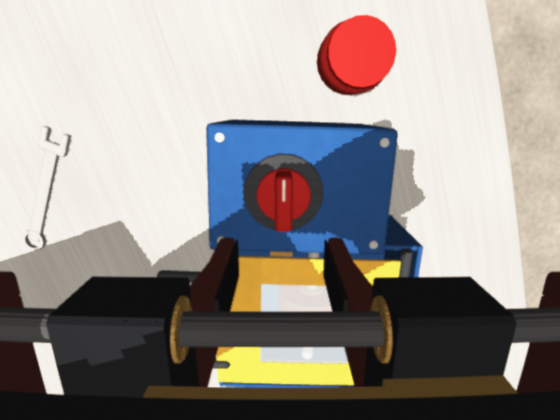

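Wrist view: the knob (bar (284,172)-(284,228)) now points across the box, and only a stub of the bolt shows at (282,254), so it is unlocked. Next is the guard.

Run:
```python
from h import *
g=np.load("g.npy");r=down(g[2])
def bar(a): return g2w((90-255*np.cos(a),0,117+255*np.sin(a)),g)[0]+[0,0,-.019]
b=bar(0)
move_pose(b+[0,0,.12],q(r)); command_gripper(.45)
print(movel(b,v=.1,until_force=8),get_tcp_pos(),b)
f0=np.array(get_ft_force());command_gripper(0);print(get_grip_width()*88,get_ft_force()-f0)
for a in np.radians([8,16,24,32,40,46,50]):
    movel(bar(a),v=.08);print(round(np.degrees(a)),get_ft_force()-f0,get_grip_width()*88)
wait(.5);p=np.array(get_tcp_pos());print(p,bar(np.radians(50)),get_time())
cv2.imwrite("pics/s3.png",read_camera("side")[:,:,::-1])
cv2.imwrite("pics/t3.png",cv2.resize(read_camera("top")[60:280,150:400,::-1],None,fx=3,fy=2.7))
for a in (45,50,55):
  A=np.radians(a);print(a,proj(g2w([(90-200*np.cos(A),s,117+200*np.sin(A)) for s in(80,-80)]+[(90-255*np.cos(A),s,117+255*np.sin(A)) for s in(55,-55)],g),camera_info("side")).round())
```

```text
False [0.4917 0.0471 0.0985] [0.4912 0.047  0.098 ]
11.280052018377273 [-2.775  -0.5313  3.4276]
8 [-1.6564  1.0828 -3.1386] 11.29316182321736
16 [-3.8324  2.2822 -1.8895] 11.281569921778466
24 [-6.9835  2.9732 -1.1939] 11.115017323961471
32 [-10.6587   3.9419   2.472 ] 11.048268116773464
40 [-14.9507   4.6383   9.3203] 11.440593282416387
46 [-18.5236   3.731   14.3646] 11.402426941131278
50 [-19.9761   2.2306  18.2183] 11.25461945650967
[0.5749 0.0183 0.2956] [0.5776 0.0181 0.2933] 16.175
45 [[324. 136.]
 [325. 170.]
 [306. 123.]
 [304. 144.]]
50 [[330. 131.]
 [332. 164.]
 [314. 116.]
 [313. 137.]]
55 [[337. 126.]
 [340. 159.]
 [323. 109.]
 [323. 130.]]
```

View pics/s3.png

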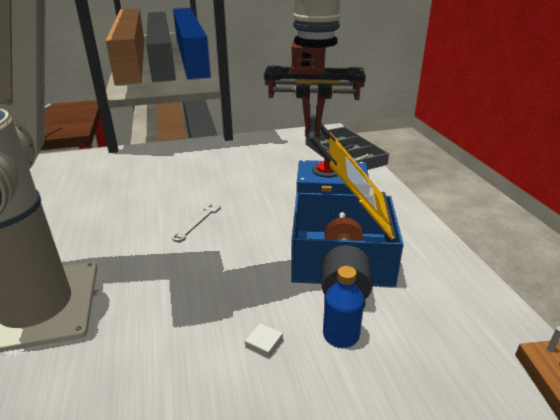

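Side view: guard is up and gripped, with its edge from (331,137) to (393,232) near the predicted 50° line. Radial preload is about 27 N from a ~3 mm geometry mismatch. I'll relax it and check alignment with the pointer.

Run:
```python
from h import *
p=np.array(get_tcp_pos());f=np.array(get_ft_force());movel(p,v=.02);wait(.5)
p2=np.array(get_tcp_pos());print(p2,f,get_ft_force(),get_grip_width()*88,np.degrees(np.arcsin((p2[2]+.019-.117)/.255)),get_time())
cv2.imwrite("pics/s4.png",cv2.resize(read_camera("side")[95:245,270:420,::-1],None,fx=4,fy=4,interpolation=cv2.INTER_CUBIC))
```

```text
[0.5747 0.0183 0.2955] [-18.8251   3.2907  17.5697] [-3.7458  3.0113  1.1686] 11.167050002458298 50.77811086072563 17.1
```

View pics/s4.png

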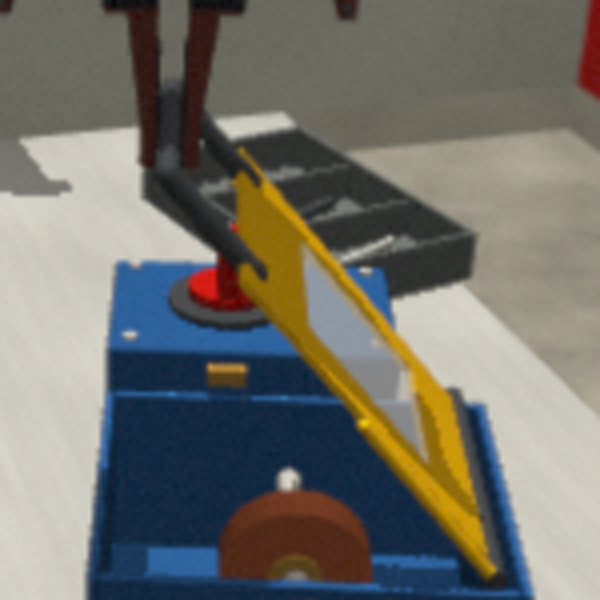

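View pics/t3.png

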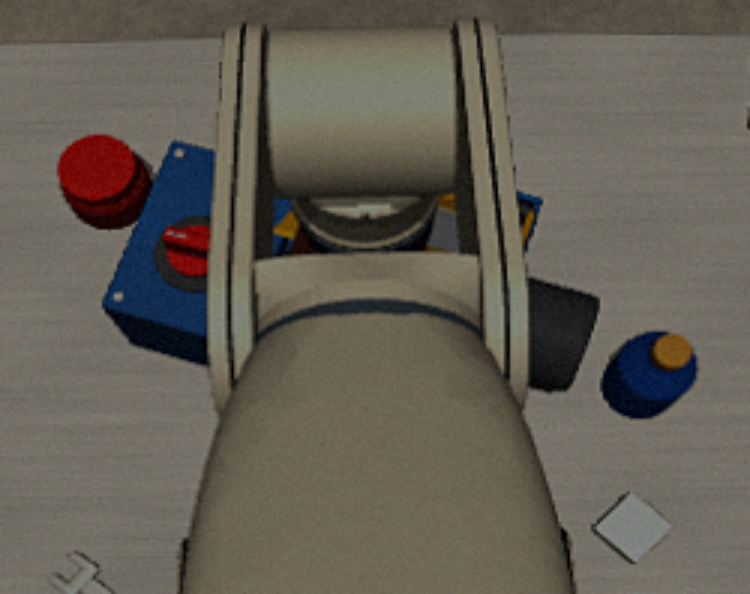

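In the crop, the pointer rod from (362,425) to (490,572) lies along the guard edge, which runs from (245,290) to (490,575), so they are in line. The bolt is withdrawn at (227,375) and the fingers hold the bar. The top view shows the knob across the box and the bystanders in place.

```bash
python3 -c "
from h import *
print(abs(np.array(get_qvel())).max(),get_tcp_pos(),get_grip_width()*88);job_done()"
```

```text
0.0016486336333137706 [0.5747 0.0183 0.2955] 11.34388602787526
the job is handed in; nothing more can be done
```

I turned the lock knob clockwise to about 1.55 rad, lifted the guard by its handle bar, and handed the job in with the guard held open at about 50.8° at roughly 17 s on the robot's clock. No verdict was reported.

- **Guard:** the angle comes from the tool height. The side view agrees, with the guard edge in line with the yellow pointer rod. The arm was still (joint speeds below 0.002 rad/s), and the fingers gripped the bar at 11.3 mm against its nominal 12 mm.
- **Knob and bolt:** after the turn, pictures showed the knob bar lying across the lock box and the bolt withdrawn.
- **Bystanders:** the last top view showed the bottle, tin and block undisturbed. The arm hid most of the wrench there, but the side view showed it in place. I judged this by eye and did not measure it.
- **One disagreement:** my fitted hinge position was about 3 mm off, which loaded the lift with about 27 N along the guard's radius. I released this before handing in, and the change left the tool force at about 5 N.

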